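# Turn the slide leaf over in the album

### The job

Turn the half-raised leaf of the slide album over its ring spine and press it down flat on the opposite page, pushing it with the fingertips only. Do not pinch the leaf, do not fling it over, leave the album where it lies, do not lift it, and do not disturb the camera, lens, loupe and film can around it. Finish clear of everything.

Things in the scene. Friction and masses are not known exactly. Their poses are not given: they have to be found in the camera images.
- album: Open ring album of mounted photographic slides lying loose on the counter, about 1 kg: black cover 220 mm (along its x) by 350 mm (along its y), 6 mm thick, with a block of pages on each side whose top is 22.5 mm above the counter. Origin: centre of the underside, on the counter. x runs along the ring spine, y across it: at the start the leaf is on the -y side and must end on the +y side; z up.
- spine_mid (a point): Middle of the hinge axis of the leaf, on the album, 26 mm above the counter; the axis runs along the album's x. Three steel rings of 15 mm radius encircle the axis (at the middle and 70 mm to each side).
- leaf (a joint): Angle of the leaf about the spine, rad: 0 = lying flat on the -y page, 1.57 = standing straight up, 3.14 = lying flat on the +y page (both ends are stops). It starts part raised, between about 0.5 and 1.0. The hinge is stiff enough that the leaf stays at whatever angle it is left; about 2 N at the free edge moves it.
- leaf_edge (a point): Middle of the free edge of the leaf, 160 mm from the hinge axis. The leaf is a rigid grey plastic sheet with six white slide mounts, 200 mm along the spine, 160 mm from the hinge axis to the free edge, 6 mm thick in all (3 mm either side of the plane through the hinge axis).
- leaf_back: The half of the leaf's thickness on its back: the face that looks down towards the -y page at the start and up when the leaf has been turned. Full size up to the free edge. Origin on the hinge axis at the middle of the spine; x along the spine, -y from the hinge to the free edge, z from the back to the front face.
- leaf_front: The half of the leaf's thickness on its front: the face that looks up at the start and lies on the +y page once turned; its rim stands 4 mm back from the rim of the back half. Same origin and axes as leaf_back.
- camera: Bystander: loose compact camera, 125 mm wide, 34 mm deep plus a 58 mm lens barrel standing out, 74 mm high, 0.45 kg. Origin under the centre of its body.
- lens: Bystander: loose camera lens standing upright, 62 mm diameter, 62 mm high. Origin under its centre.
- loupe: Bystander: loose black slide loupe standing upright, 48 mm diameter, 46 mm high. Origin under its centre.
- filmcan: Bystander: loose film can standing upright, 34 mm diameter, 51 mm high, grey lid. Origin under its centre.

How it is judged:
By the outcome, as a careful person would: the job done as asked, in the order asked, and still so for the second after the job is handed in, with the robot touching nothing.
It also fails if it takes over 50 s, if anything falls off the work surface, if the arm or the gripper's body presses on something with over 40 N, if the wrist force passes 120 N, or if a joint passes its speed limit or range.

### The arm

A 6-joint arm with a two-finger parallel gripper is mounted at the origin on the work surface. World frame = base frame: x ahead of the robot, y to its left, z up, the work surface at z = 0. Lengths are in m, angles in degrees, forces in N, time in s.
With the tool pointing down it reaches from about 0.35 to 0.875 m from the base axis. Payload 4.2 kg.
Tool frame: the origin (TCP) lies at the very end of the fingers, on their centre line; the grasp point (between the pads) lies behind it (r.grip_point_offset is the z of the grasp point in the tool frame, in m); z points along the fingers, y is the direction in which the jaws open and shut (so a half turn about z gives the same grasp; the last joint's range is limited). The gripper opens to 87 mm and grips with 3 to 60 N. Pads are 19 mm wide; open, the fingers measure 117 mm over their backs; the gripper's body (75 mm by 190 mm) begins 51 mm behind the grasp point.
Start: joints at [-62.017, 22.042, 0.453, 0, -68.411, -14.817], TCP at [0.142, -0.609, 0.223] pointing down, gripper open.
Joint ranges: [-179.83, 179.83], [-69.29, 118.12], [-61.27, 80.66], [-181.25, 117.63], [-171.15, -9.14], [-177.46, 177.46]. Speed limits (degrees/s): [159.86, 159.86, 180, 180, 180, 180].

### API

Orientations are given as a 3x3 rotation matrix whose columns are the frame's x, y, z axes.
In Python, from station import r, capture, workorder gives the robot as it stands. The module is installed in compiled form; this text tells all that it offers.
- The arm moves only by the shell command python3 -m crank 'ROWS'. ROWS is JSON, a list of rows, each an object with "delta_rot": the turn, a rotation vector about the tool's x, y, z in rad, a list of three; "linear": the shift along the tool's x, y, z in m, a list of three; "gripper": the opening in per cent of the stroke, from 0 (shut) to 100 (fully open). A call has 1 to 10 rows; each row shifts and turns the commanded pose from where the row before left it, along the tool's axes as they then stand; what a row does not reach is not made up. A row lasts 1/8 s, in which the tool goes at most 62.5 mm and 10.7 degrees, less where a joint would pass 70% of its speed; a pose out of reach is approached as far as the arm can. A call is refused whole if a number of a shift passes 0.0625 or a number of a turn 0.188, either way. A call with a gripper value outside its range is refused whole. The fingers move at their own pace and stop on an object; the grip force is fixed at half the most. Time passes only in rows, so rows that do not move let the fingers close. It gives the time, the measured TCP pose, the force and the opening at its end, in the units of the state.
- r.sense(): the state, without advancing time (a new reading comes with each control period).
- capture(name): name is "side" or "top" or "wrist"; returns a dict with "img" (384x512x3 uint8, blue, green, red), "fx", "fy", "cx", "cy" (pixels), "world_from_camera" (4x4, takes a point from camera to world coordinates). Camera axes: x right, y down, z forward; pixel columns grow to the right and rows downward; lengths in m; the calibration is good to about 2 mm. A picture is of the moment at which its call begins. There is no depth.
- workorder.finish_job(): hands the job in, once; it reports no verdict.
The state is a dict: "time_s": time; "joints": joint angles; "joint_velocities": joint speeds; "effort": joint torques, N m; "tcp_pos": TCP position; "ee_rot": TCP orientation; "wrist_force": force on the tool from outside, world axes, zero at the start; "moment": the same for the moment, N m; "gripper_width": opening from 0.0 (shut) to 1.0 (fully open).
Only numpy, scipy, OpenCV 4.12 (cv2) and the standard library are available. Lean on these libraries where they do the work, as an engineer would, in place of code of your own. Each camera call takes 0.05 s, during which the arm holds its last target.

## Working session

There is one attempt and no reset: what is moved stays moved. The work goes in short steps, Python scripts to look and compute and a shell command to move; the robot and the scene stay as the last step left them, time stands still between calls to the robot, and variables do not carry over. Pictures are saved under pics/ and viewed, and the job is handed in when it is done.

```bash
mkdir -p pics
cat > h.py <<'E'
import numpy as np, cv2
from station import r, capture, workorder
def snap(n,tag):
    c=capture(n); cv2.imwrite(f'pics/{tag}.png',c['img']); np.savez(f'pics/{tag}.npz',**c); return c
def load(tag): return dict(np.load(f'pics/{tag}.npz'))
def ray(c,u,v):
    T=c['world_from_camera']; d=T[:3,:3]@np.array([(u-c['cx'])/c['fx'],(v-c['cy'])/c['fy'],1]); return T[:3,3],d
def onz(c,u,v,z):
    o,d=ray(c,u,v); return o+d*(z-o[2])/d[2]
def proj(c,p):
    T=c['world_from_camera']; q=T[:3,:3].T@(np.array(p)-T[:3,3]); return q[:2]/q[2]*[c['fx'],c['fy']]+[c['cx'],c['cy']]
def tri(c1,p1,c2,p2):
    o1,d1=ray(c1,*p1);o2,d2=ray(c2,*p2)
    A=np.c_[d1,-d2]; s=np.linalg.lstsq(A,o2-o1,rcond=None)[0]
    a=o1+d1*s[0];b=o2+d2*s[1]; return (a+b)/2,np.linalg.norm(a-b)
E
python3 - <<'E'
from h import *
for n in ['side','top','wrist']:
    c=snap(n,n+'0'); print(n,c['world_from_camera'].round(3).tolist(),c['fx'],c['cx'],c['cy'])
s=r.sense(); print(s['time_s'],s['tcp_pos'],s['ee_rot'],s['wrist_force'],s['gripper_width'],r.grip_point_offset)
E
```

```text
side [[0.836, -0.384, 0.392, 0.272], [-0.548, -0.565, 0.617, -0.417], [-0.016, -0.731, -0.683, 0.571], [0.0, 0.0, 0.0, 1.0]] 355.9306902411614 258.5192285175029 192.4115740648144
top [[-0.195, -0.956, 0.219, 0.404], [-0.981, 0.191, -0.041, 0.083], [-0.002, -0.223, -0.975, 0.808], [0.0, 0.0, 0.0, 1.0]] 375.9476003563268 255.635008527257 192.54611208440434
wrist [[-0.228, 0.932, 0.283, 0.066], [0.974, 0.218, 0.068, -0.626], [0.002, 0.291, -0.957, 0.383], [0.0, 0.0, 0.0, 1.0]] 279.57247804790387 259.18304670609837 191.19915685519925
0.15 [ 0.14227405 -0.6081184   0.22171828] [[-9.73738368e-01 -2.27669399e-01 -4.84877342e-04]
 [-2.27669891e-01  9.73737053e-01  1.60410311e-03]
 [ 1.06937843e-04  1.67236871e-03 -9.99998596e-01]] [-0.09486872 -0.04885402  0.58171049] 0.9965867243948773 -0.0187
```

View pics/side0.png

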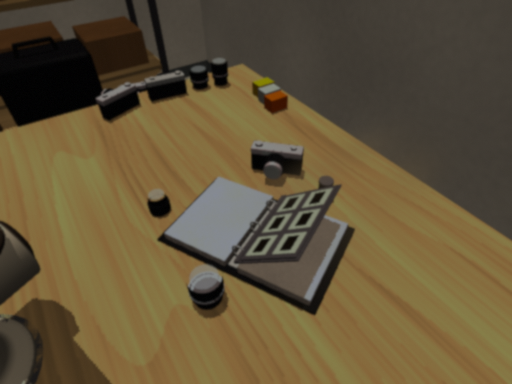

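View pics/top0.png

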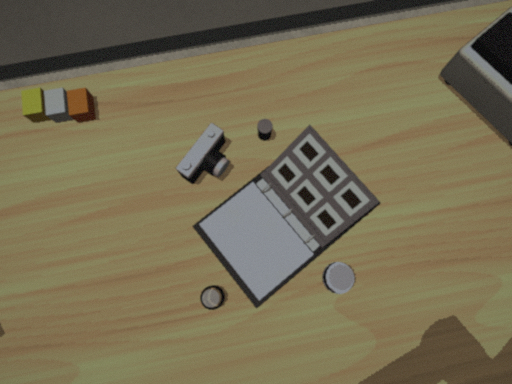

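View pics/wrist0.png

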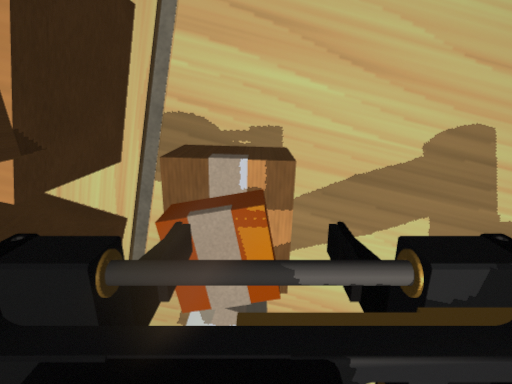

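The side view shows the album around (260,240) with the leaf raised: free edge from about (340,186) to (298,262). In the top view the album corners are near (195,227), (258,305), (378,203) and (310,126). I'll enlarge both views.

Run:
```python
from h import *
a=cv2.resize(load('side0')['img'][165:315,145:365],None,fx=3.6,fy=3.6,interpolation=cv2.INTER_CUBIC)
b=cv2.resize(load('top0')['img'][110:315,185:390],None,fx=2.9,fy=2.9,interpolation=cv2.INTER_CUBIC)
cv2.imwrite('pics/sideZ.png',np.clip(a*1.5,0,255)); cv2.imwrite('pics/topZ.png',np.clip(b*1.5,0,255))
```

```text
[ WARN:0@0.850] global loadsave.cpp:1063 imwrite_ Unsupported depth image for selected encoder is fallbacked to CV_8U.
```

View pics/sideZ.png

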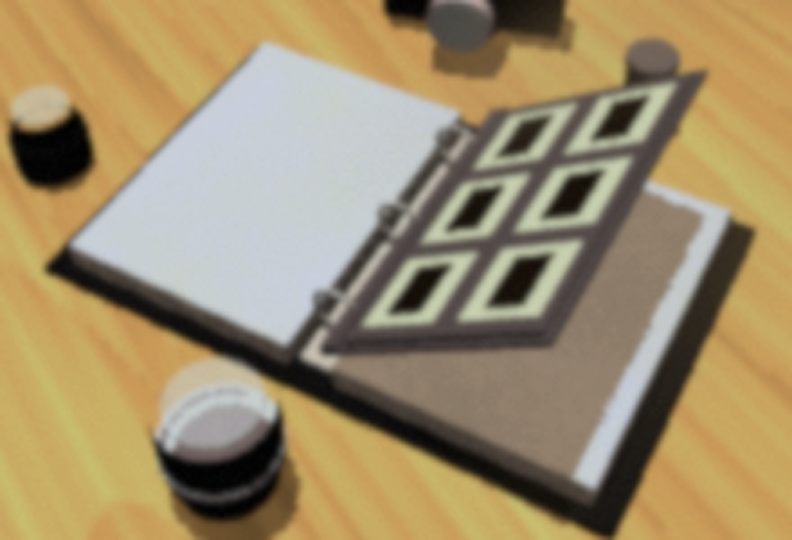

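View pics/topZ.png

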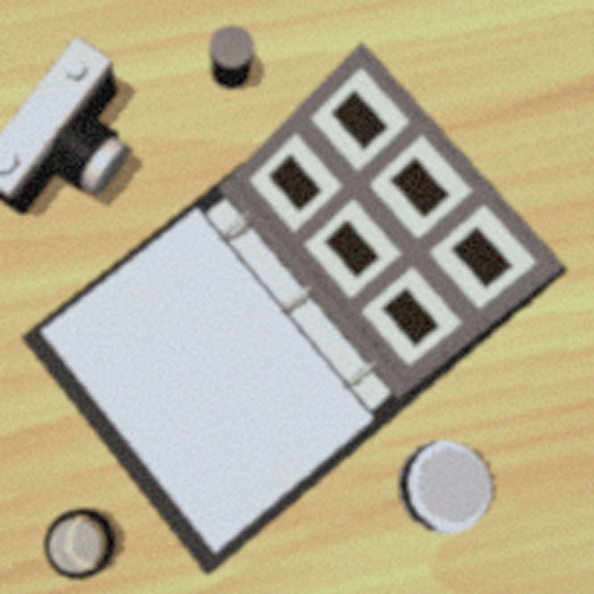

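Run:
```python
from h import *
s=load('side0');t=load('top0')
S=lambda X,Y:(145+(X-1.3)/3.6,165+(Y-1.3)/3.6); T=lambda X,Y:(185+(X-1)/2.9,110+(Y-1)/2.9)
def P(n,a,b):
    p,e=tri(s,S(*a),t,T(*b)); print(n,p.round(4),'gap',round(e,4)); return p
A=P('leafcorner far',(707,72),(362,42)); B=P('leafcorner near',(552,345),(567,270))
C=P('leaf hinge far',(490,112),(222,182)); D=P('leaf hinge near',(325,345),(398,396))
P('page far left',(265,42),(42,330)); P('page near left',(70,247),(215,553)); P('page near spine',(290,362),(372,410)); P('page far spine',(460,112),(203,208))
E_=P('cover near left',(45,270),(208,572))
# cover corners at z .006
for n,q in [('cover farleft',(22,338)),('cover nearleft',(208,572))]: print(n,onz(t,*T(*q),.006).round(4))
for n,q in [('page fl',(42,330)),('page nl',(215,553)),('page ns',(372,410)),('page fs',(203,208))]: print(n,onz(t,*T(*q),.0225).round(4))
print('side cover R',onz(s,*S(612,535),.006).round(4),onz(s,*S(755,235),.006).round(4))
print('side cover L',onz(s,*S(45,270),.006).round(4))
for n,a,z in [('loupe',(82,543),.046),('lens',(448,485),.062),('can',(232,40),.051),('cam lens tip',(105,165),.035),('cam topL',(0,190),.074),('cam top r',(90,45),.074)]: print(n,onz(t,*T(*a),z).round(4))
print('d',A-B,np.linalg.norm(A-B),'ang',np.degrees(np.arctan2((A-B)[1],(A-B)[0])))
```

```text
leafcorner far [ 0.6743 -0.0765  0.117 ] gap 0.0003
leafcorner near [ 0.4959 -0.1705  0.1191] gap 0.0027
leaf hinge far [0.6167 0.0315 0.0348] gap 0.0053
leaf hinge near [ 0.4425 -0.0603  0.0348] gap 0.0021
page far left [0.5385 0.1801 0.0224] gap 0.0007
page near left [0.3621 0.0873 0.0205] gap 0.0012
page near spine [ 0.4338 -0.0431  0.0088] gap 0.0059
page far spine [0.6038 0.048  0.0278] gap 0.0013
cover near left [0.3479 0.0952 0.0026] gap 0.0017
cover farleft [0.5387 0.1975 0.006 ]
cover nearleft [0.349  0.0949 0.006 ]
page fl [0.5389 0.1799 0.0225]
page nl [0.3616 0.0875 0.0225]
page ns [ 0.436  -0.0418  0.0225]
page fs [0.6057 0.0475 0.0225]
side cover R [ 0.51   -0.2115  0.006 ] [ 0.6983 -0.1134  0.006 ]
side cover L [0.3466 0.0923 0.006 ]
loupe [0.3867 0.1741 0.046 ]
lens [ 0.3762 -0.0739  0.062 ]
can [0.7208 0.0026 0.051 ]
cam lens tip [0.6489 0.1128 0.035 ]
cam topL [0.633  0.1864 0.074 ]
cam top r [0.7275 0.1061 0.074 ]
d [ 0.17840744  0.09403618 -0.00202287] 0.20168318915717132 ang 27.793115420996266
```

Leaf angle is about 35° and the album is about 28° yawed, centred near (0.524, -0.008). My plan is to close the fingers and tilt the tool 45° towards +y. I'll slip the fingertips under the free edge and carry them along an arc.

```bash
cat >> h.py <<'E'
from scipy.spatial.transform import Rotation as Ro
YAW=np.radians(28.);C0=np.array([.524,-.0085,0])
RA=np.array([[np.cos(YAW),-np.sin(YAW),0],[np.sin(YAW),np.cos(YAW),0],[0,0,1]])
def alb(p): return RA.T@(np.array(p)-C0)
def wor(a): return C0+RA@np.array(a)
def Rt(t): # tilt deg, tool y = album x
    t=np.radians(t); z=RA@[0,np.sin(t),-np.cos(t)]; y=RA[:,0]; return np.c_[np.cross(y,z),y,z]
def st():
    s=r.sense(); print('t',round(s['time_s'],2),'alb',alb(s['tcp_pos']).round(4),'F',np.round(RA.T@s['wrist_force'],2),'j',np.round(s['joints'],1),'w',round(s['gripper_width'],2))
    z=RA.T@s['ee_rot'][:,2]; print('toolz in album',z.round(3),'tooly',(RA.T@s['ee_rot'][:,1]).round(3)); return s
def go(a,R=None,s=None):
    s=s or r.sense(); d=s['ee_rot'].T@(wor(a)-s['tcp_pos']); print('lin tool',d.round(4),'norm',np.linalg.norm(d).round(4))
    if R is not None: print('rotvec',Ro.from_matrix(s['ee_rot'].T@R).as_rotvec().round(4))
E
python3 - <<'E'
from h import *
st(); go([0,-.22,.30],Rt(0))
E
```

```text
t 0.15 alb [-0.6185 -0.3502  0.2217] F [-0.11  0.    0.58] j [-62.   22.1   0.4  -0.  -68.4 -14.8] w 1.0
toolz in album [ 0.     0.002 -1.   ] tooly [0.256 0.967 0.002]
lin tool [-0.5646  0.2844 -0.0779] norm 0.6369
rotvec [ 1.4000e-03 -1.2000e-03  1.3118e+00]
```

```bash
python3 -m crank '[{"delta_rot":[0,0,0],"linear":[0,0,-0.03],"gripper":0},{"delta_rot":[0,0,0],"linear":[-0.02,0.01,-0.03],"gripper":0},{"delta_rot":[0,0,0],"linear":[-0.04,0.02,-0.018],"gripper":0},{"delta_rot":[0,0,0],"linear":[-0.05,0.025,0],"gripper":0},{"delta_rot":[0,0,0],"linear":[-0.05,0.025,0],"gripper":0},{"delta_rot":[0,0,0],"linear":[-0.05,0.025,0],"gripper":0},{"delta_rot":[0,0,0],"linear":[-0.05,0.025,0],"gripper":0},{"delta_rot":[0,0,0],"linear":[-0.05,0.025,0],"gripper":0},{"delta_rot":[0,0,0],"linear":[-0.05,0.025,0],"gripper":0},{"delta_rot":[0,0,0],"linear":[-0.05,0.025,0],"gripper":0}]'
python3 -m crank '[{"delta_rot":[0,0,0],"linear":[-0.05,0.025,0],"gripper":0},{"delta_rot":[0,0,0],"linear":[-0.05,0.025,0],"gripper":0},{"delta_rot":[0,0,0.16],"linear":[0,0,0],"gripper":0},{"delta_rot":[0,0,0.16],"linear":[0,0,0],"gripper":0},{"delta_rot":[0,0,0.16],"linear":[0,0,0],"gripper":0},{"delta_rot":[0,0,0.16],"linear":[0,0,0],"gripper":0},{"delta_rot":[0,0,0.16],"linear":[0,0,0],"gripper":0},{"delta_rot":[0,0,0.16],"linear":[0,0,0],"gripper":0},{"delta_rot":[0,0,0.16],"linear":[0,0,0],"gripper":0},{"delta_rot":[0,0,0.16],"linear":[0,0,0],"gripper":0}]'
python3 - <<'E'
from h import *
st(); go([0,-.22,.25],Rt(45))
E
```

```text
time_s: 1.4
tcp_pos: [0.496, -0.314, 0.3004]
ee_rot: [[-0.974, -0.228, -0.0], [-0.228, 0.974, 0.0], [0.0, 0.0, -1.0]]
wrist_force: [0.9, -1.0, 0.9]
gripper_width: 0.022
time_s: 2.65
tcp_pos: [0.5807, -0.244, 0.3]
ee_rot: [[-0.493, 0.87, -0.001], [0.87, 0.493, 0.0], [0.001, -0.001, -1.0]]
wrist_force: [0.4, -0.6, -0.9]
gripper_width: 0.005
t 2.65 alb [-0.0605 -0.2345  0.3   ] F [ 0.07 -0.7  -0.9 ] j [  -8.1   20.3    8.9   -0.   -78.6 -142.4] w 0.01
toolz in album [-0.001  0.001 -1.   ] tooly [ 1.     0.027 -0.001]
lin tool [0.0129 0.0609 0.05  ] norm 0.0798
rotvec [-0.011   0.7846  0.0249]
```

```bash
python3 -m crank '[{"delta_rot":[0,0,0.025],"linear":[0.02,0.03,0],"gripper":0},{"delta_rot":[0,0.157,0],"linear":[0,0.03,0],"gripper":0},{"delta_rot":[0,0.157,0],"linear":[0,0,0],"gripper":0},{"delta_rot":[0,0.157,0],"linear":[0,0,0],"gripper":0},{"delta_rot":[0,0.157,0],"linear":[0,0,0],"gripper":0},{"delta_rot":[0,0.157,0],"linear":[0,0,0],"gripper":0},{"delta_rot":[0,0,0],"linear":[0,0,0],"gripper":0}]'
python3 - <<'E'
from h import *
st(); go([0,-.22,.14],Rt(45)); go([0,-.125,.070])
snap('side','side1');snap('wrist','wrist1')
E
```

```text
time_s: 3.52
tcp_pos: [0.6236, -0.1995, 0.2957]
ee_rot: [[-0.33, 0.881, -0.339], [0.622, 0.473, 0.625], [0.711, -0.004, -0.704]]
wrist_force: [-0.3, -0.3, -0.5]
gripper_width: 0.006
t 3.52 alb [-0.0017 -0.2154  0.2957] F [-0.43 -0.16 -0.45] j [ -19.2   43.3   47.9  -35.9 -125.4 -145.8] w 0.01
toolz in album [-0.006  0.711 -0.704] tooly [ 1.     0.004 -0.004]
lin tool [-0.1138  0.0024  0.1063] norm 0.1557
rotvec [-0.0056 -0.0048 -0.0006]
lin tool [-0.0967  0.003   0.2231] norm 0.2431
```

View pics/side1.png

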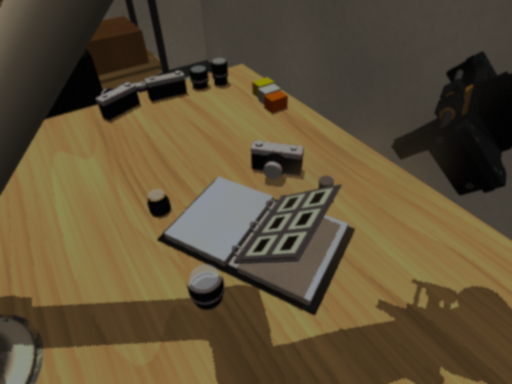

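View pics/wrist1.png

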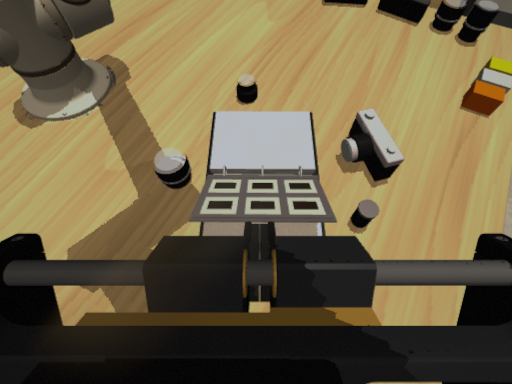

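Side view: gripper tilted 45° at right (430,140), with its tip beyond the free edge. Wrist view: the fingers (260,240) are centred on the leaf (262,200). Moving down and in.

```bash
python3 -m crank '[{"delta_rot":[-0.0056,-0.0048,0],"linear":[-0.03,0.001,0.03],"gripper":0},{"delta_rot":[0,0,0],"linear":[-0.03,0.001,0.03],"gripper":0},{"delta_rot":[0,0,0],"linear":[-0.03,0,0.03],"gripper":0},{"delta_rot":[0,0,0],"linear":[-0.024,0,0.016],"gripper":0},{"delta_rot":[0,0,0],"linear":[0.006,0,0.04],"gripper":0},{"delta_rot":[0,0,0],"linear":[0.006,0,0.04],"gripper":0},{"delta_rot":[0,0,0],"linear":[0.005,0,0.03],"gripper":0},{"delta_rot":[0,0,0],"linear":[0,0,0],"gripper":0}]'
python3 - <<'E'
from h import *
st(); go([0,-.125,.070],Rt(45))
snap('side','side2');snap('wrist','wrist2')
E
```

```text
time_s: 4.62
tcp_pos: [0.5859, -0.1213, 0.0793]
ee_rot: [[-0.34, 0.88, -0.332], [0.625, 0.475, 0.62], [0.703, 0.003, -0.711]]
wrist_force: [0.0, 0.2, 0.4]
gripper_width: 0.005
t 4.62 alb [ 0.0017 -0.1287  0.0793] F [0.12 0.2  0.36] j [ -14.    45.2   19.   -31.6  -96.3 -131.8] w 0.01
toolz in album [-0.002  0.703 -0.711] tooly [1.    0.006 0.003]
lin tool [-0.0039 -0.0017  0.0092] norm 0.0101
rotvec [-0.0018  0.0056  0.0067]
```

View pics/side2.png

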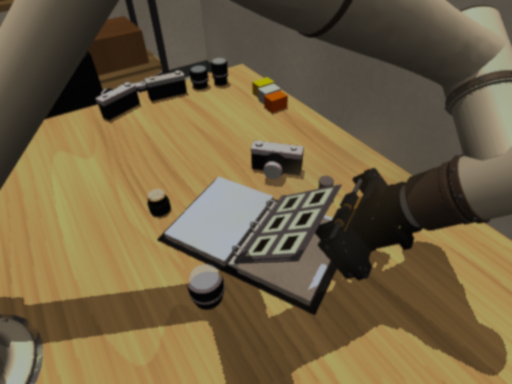

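View pics/wrist2.png

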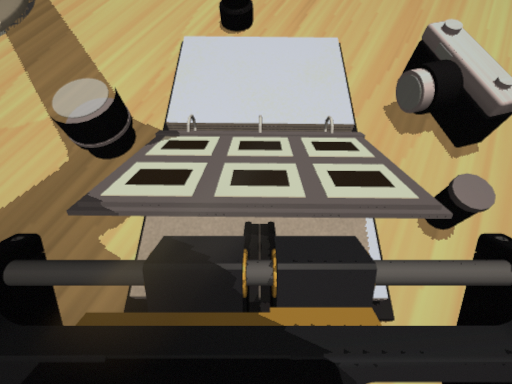

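```bash
cat > plan.py <<'E'
from h import *
def tip(th,tau=45,h=.010,rc=.14,s=.02):
    t=np.radians(th);a=np.radians(tau)
    u=np.array([-np.cos(t),np.sin(t)]);n=np.array([np.sin(t),np.cos(t)]);z=np.array([np.sin(a),-np.cos(a)]);x=np.array([np.cos(a),np.sin(a)])
    H=np.array([0,.026])
    if th<90-tau: return H+.16*u-.003*n+s*z-h*x
    return H+rc*u-.003*n-h*np.clip((x@n)/.15,-1,1)*x
E
python3 - <<'E'
from plan import *
st()
a=np.radians(45);z=np.array([np.sin(a),-np.cos(a)]);x=np.array([np.cos(a),np.sin(a)])
p=None
for th in range(30,181,5):
    q=tip(th)
    if p is not None: print(th,q.round(4),'dx,dz',((q-p)@x).round(4),((q-p)@z).round(4))
    else: print(th,q.round(4))
    p=q
E
```

```text
t 4.72 alb [ 0.0022 -0.1313  0.0803] F [ 0.7  -0.41 -0.14] j [ -14.1   45.2   19.3  -31.6  -96.3 -131.8] w 0.0
toolz in album [ 0.001  0.701 -0.713] tooly [1.    0.004 0.006]
30 [-0.133   0.0822]
35 [-0.1257  0.0941] dx,dz 0.0136 -0.0033
40 [-0.1174  0.1053] dx,dz 0.0138 -0.0021
45 [-0.1082  0.1158] dx,dz 0.0139 -0.0009
50 [-0.0994  0.1242] dx,dz 0.0122 0.0003
55 [-0.0898  0.1319] dx,dz 0.0121 0.0013
60 [-0.0797  0.1387] dx,dz 0.012 0.0024
65 [-0.069   0.1445] dx,dz 0.0117 0.0034
70 [-0.0578  0.1495] dx,dz 0.0114 0.0044
75 [-0.0462  0.1534] dx,dz 0.011 0.0054
80 [-0.0343  0.1563] dx,dz 0.0104 0.0063
85 [-0.0223  0.1581] dx,dz 0.0098 0.0072
90 [-0.0101  0.1589] dx,dz 0.0092 0.0081
95 [0.0021 0.1587] dx,dz 0.0084 0.0088
100 [0.0143 0.1573] dx,dz 0.0076 0.0095
105 [0.0263 0.1549] dx,dz 0.0068 0.0102
110 [0.038  0.1515] dx,dz 0.0059 0.0107
115 [0.0494 0.1471] dx,dz 0.0049 0.0112
120 [0.0603 0.1417] dx,dz 0.0039 0.0116
125 [0.0708 0.1353] dx,dz 0.0029 0.0119
130 [0.0836 0.1311] dx,dz 0.006 0.0121
135 [0.0969 0.1271] dx,dz 0.0066 0.0122
140 [0.1094 0.1224] dx,dz 0.0055 0.0122
145 [0.12   0.1158] dx,dz 0.0029 0.0121
150 [0.1268 0.1057] dx,dz -0.0024 0.012
155 [0.1327 0.095 ] dx,dz -0.0034 0.0117
160 [0.1376 0.0838] dx,dz -0.0044 0.0114
165 [0.1415 0.0722] dx,dz -0.0054 0.011
170 [0.1444 0.0603] dx,dz -0.0063 0.0104
175 [0.1463 0.0483] dx,dz -0.0072 0.0098
180 [0.1471 0.0361] dx,dz -0.0081 0.0092
```

```bash
python3 -m crank '[{"delta_rot":[0,0,0],"linear":[0,-0.002,0.012],"gripper":0},{"delta_rot":[0,0,0],"linear":[0.007,0,-0.004],"gripper":0},{"delta_rot":[0,0,0],"linear":[0.007,0,-0.004],"gripper":0},{"delta_rot":[0,0,0],"linear":[0.007,0,-0.002],"gripper":0},{"delta_rot":[0,0,0],"linear":[0.007,0,-0.001],"gripper":0},{"delta_rot":[0,0,0],"linear":[0.007,0,-0.001],"gripper":0},{"delta_rot":[0,0,0],"linear":[0,0,0],"gripper":0}]'
python3 - <<'E'
from h import *
st(); 
snap('side','side3');snap('wrist','wrist3')
E
```

```text
time_s: 5.6
tcp_pos: [0.5727, -0.1015, 0.1043]
ee_rot: [[-0.339, 0.881, -0.33], [0.625, 0.473, 0.621], [0.703, 0.005, -0.711]]
wrist_force: [-1.0, -0.3, -0.1]
gripper_width: 0.002
t 5.6 alb [-0.0006 -0.105   0.1043] F [-1.03  0.21 -0.05] j [ -12.8   42.    16.5  -32.4  -96.3 -133.1] w 0.0
toolz in album [ 0.001  0.704 -0.711] tooly [1.    0.004 0.005]
```

View pics/side3.png

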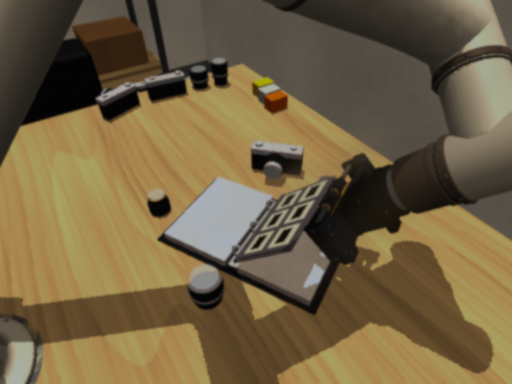

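View pics/wrist3.png

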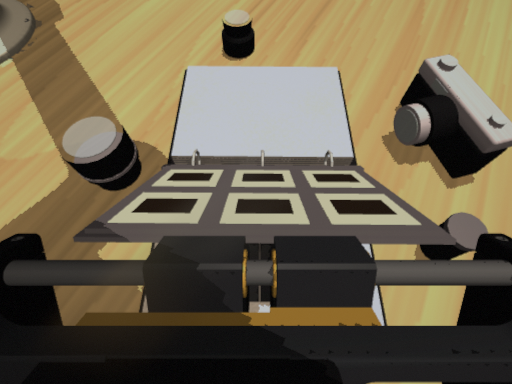

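Leaf has risen to about 42° on the fingers, with small forces. Continuing the arc.

```bash
python3 -m crank '[{"delta_rot":[0,0,0],"linear":[0.009,0,-0.005],"gripper":0},{"delta_rot":[0,0,0],"linear":[0.009,0,-0.005],"gripper":0},{"delta_rot":[0,0,0],"linear":[0.012,0,0.001],"gripper":0},{"delta_rot":[0,0,0],"linear":[0.012,0,0.002],"gripper":0},{"delta_rot":[0,0,0],"linear":[0.012,0,0.003],"gripper":0},{"delta_rot":[0,0,0],"linear":[0,0,0],"gripper":0}]'
python3 - <<'E'
from h import *
st(); 
snap('side','side4');snap('wrist','wrist4')
E
```

```text
time_s: 6.45
tcp_pos: [0.5555, -0.0696, 0.1455]
ee_rot: [[-0.34, 0.881, -0.33], [0.624, 0.473, 0.621], [0.704, 0.005, -0.711]]
wrist_force: [-0.3, -0.2, -0.5]
gripper_width: 0.006
t 6.45 alb [-0.0008 -0.0688  0.1455] F [-0.35 -0.08 -0.48] j [ -10.7   37.1   13.9  -33.6  -97.1 -135.9] w 0.01
toolz in album [ 0.     0.704 -0.711] tooly [1.    0.004 0.005]
```

View pics/side4.png

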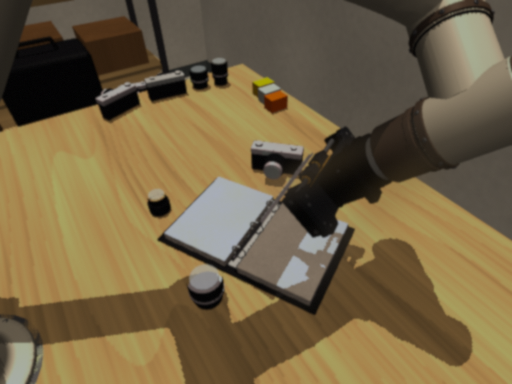

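View pics/wrist4.png

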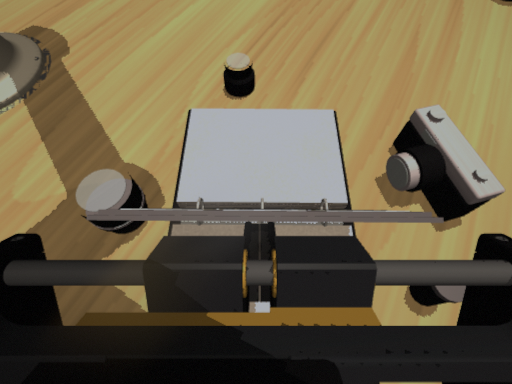

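The wrist view shows the leaf edge-on at row 215, so about 66°, resting on the fingertips. In the side view the album corners (165,238) and (314,312) haven't moved. Continuing.

```bash
python3 -m crank '[{"delta_rot":[0,0,0],"linear":[0.0115,0,0.0044],"gripper":0},{"delta_rot":[0,0,0],"linear":[0.011,0,0.0054],"gripper":0},{"delta_rot":[0,0,0],"linear":[0.0105,0,0.0063],"gripper":0},{"delta_rot":[0,0,0],"linear":[0.01,0,0.0072],"gripper":0},{"delta_rot":[0,0,0],"linear":[0.009,0,0.008],"gripper":0},{"delta_rot":[0,0,0],"linear":[0.0085,0,0.009],"gripper":0},{"delta_rot":[0,0,0],"linear":[0,0,0],"gripper":0}]'
python3 - <<'E'
from h import *
st(); 
snap('side','side5');snap('wrist','wrist5')
E
```

```text
time_s: 7.42
tcp_pos: [0.5215, -0.0067, 0.1585]
ee_rot: [[-0.338, 0.881, -0.331], [0.624, 0.473, 0.622], [0.704, 0.004, -0.71]]
wrist_force: [1.1, -0.1, -0.4]
gripper_width: 0.006
t 7.42 alb [-0.0013  0.0028  0.1585] F [ 0.89 -0.63 -0.35] j [  -6.1   31.9    6.7  -35.7  -93.2 -138.3] w 0.01
toolz in album [-0.     0.704 -0.71 ] tooly [1.    0.004 0.004]
```

View pics/side5.png

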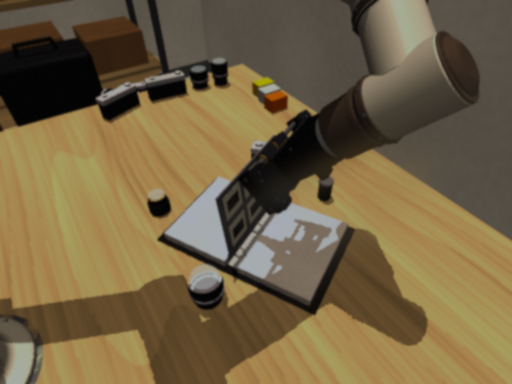

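View pics/wrist5.png

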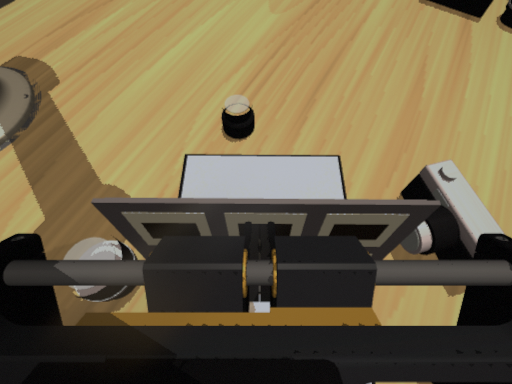

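The leaf is now upright, a bit past 90°, with the fingertips on its back just below the edge. Continuing past the top.

```bash
python3 -m crank '[{"delta_rot":[0,0,0],"linear":[0.0076,0,0.0095],"gripper":0},{"delta_rot":[0,0,0],"linear":[0.007,0,0.01],"gripper":0},{"delta_rot":[0,0,0],"linear":[0.006,0,0.011],"gripper":0},{"delta_rot":[0,0,0],"linear":[0.005,0,0.011],"gripper":0},{"delta_rot":[0,0,0],"linear":[0.004,0,0.0115],"gripper":0},{"delta_rot":[0,0,0],"linear":[0.003,0,0.012],"gripper":0},{"delta_rot":[0,0,0],"linear":[0.003,0,0.012],"gripper":0},{"delta_rot":[0,0,0],"linear":[0,0,0],"gripper":0}]'
python3 - <<'E'
from h import *
st(); 
snap('side','side6');snap('wrist','wrist6')
E
```

```text
time_s: 8.52
tcp_pos: [0.4838, 0.0631, 0.128]
ee_rot: [[-0.337, 0.881, -0.332], [0.625, 0.473, 0.622], [0.705, 0.002, -0.71]]
wrist_force: [-0.5, 0.5, 0.2]
gripper_width: 0.007
t 8.53 alb [-0.0019  0.0821  0.128 ] F [-0.27  0.66  0.19] j [  -0.2   29.6   -2.1  -38.5  -84.9 -138.6] w 0.01
toolz in album [-0.001  0.705 -0.71 ] tooly [1.    0.004 0.002]
```

View pics/side6.png

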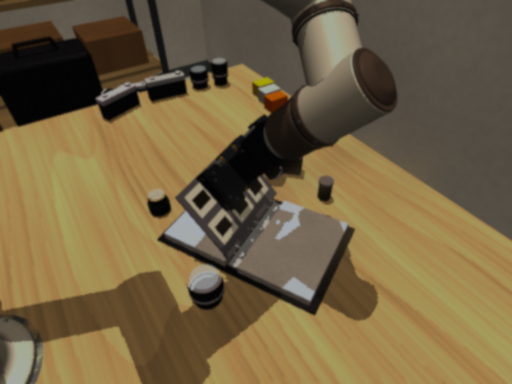

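View pics/wrist6.png

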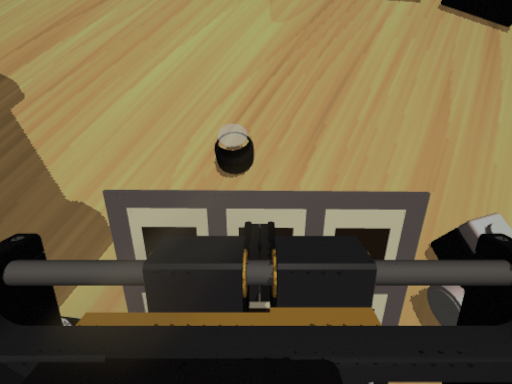

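The leaf is at about 130° and the fingertips stay on its back face. Continuing to the page.

```bash
python3 -m crank '[{"delta_rot":[0,0,0],"linear":[0.001,0,0.0114],"gripper":0},{"delta_rot":[0,0,0],"linear":[0,0,0.0114],"gripper":0},{"delta_rot":[0,0,0],"linear":[-0.0013,0,0.0113],"gripper":0},{"delta_rot":[0,0,0],"linear":[-0.0023,0,0.011],"gripper":0},{"delta_rot":[0,0,0],"linear":[-0.0032,0,0.011],"gripper":0},{"delta_rot":[0,0,0],"linear":[-0.0042,0,0.0106],"gripper":0},{"delta_rot":[0,0,0],"linear":[-0.005,0,0.0102],"gripper":0},{"delta_rot":[0,0,0],"linear":[0,0,0],"gripper":0}]'
python3 - <<'E'
from h import *
st(); 
snap('side','side7');snap('wrist','wrist7')
E
```

```text
time_s: 9.62
tcp_pos: [0.4637, 0.1009, 0.0622]
ee_rot: [[-0.336, 0.881, -0.332], [0.625, 0.472, 0.621], [0.704, 0.002, -0.71]]
wrist_force: [0.6, -0.3, 0.1]
gripper_width: 0.005
t 9.62 alb [-0.0019  0.1249  0.0622] F [ 0.34 -0.55  0.07] j [   3.1   33.    -7.6  -41.1  -76.3 -135. ] w 0.0
toolz in album [-0.001  0.704 -0.71 ] tooly [1.    0.003 0.002]
```

View pics/side7.png

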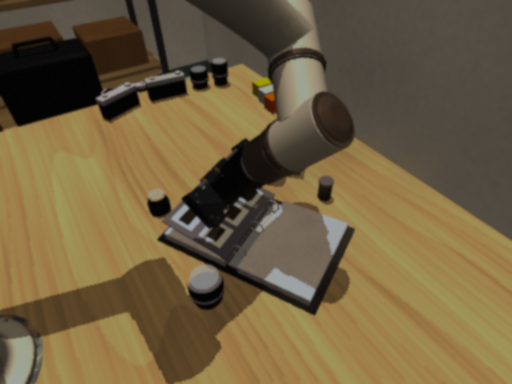

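View pics/wrist7.png

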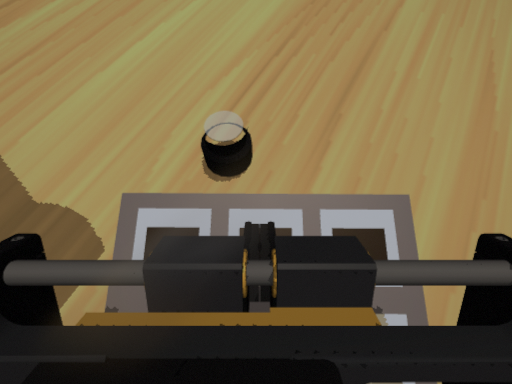

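```bash
python3 -m crank '[{"delta_rot":[0,-0.13,0],"linear":[0,0,0],"gripper":0},{"delta_rot":[0,-0.13,0],"linear":[0,0,0],"gripper":0},{"delta_rot":[0,0,0],"linear":[-0.003,0,0.0052],"gripper":0},{"delta_rot":[0,0,0],"linear":[-0.003,0,0.0052],"gripper":0},{"delta_rot":[0,0,0],"linear":[-0.003,0,0.0052],"gripper":0},{"delta_rot":[0,0,0],"linear":[-0.002,0,0.0035],"gripper":0},{"delta_rot":[0,0,0],"linear":[0,0,0],"gripper":0}]'
python3 - <<'E'
from h import *
st(); 
snap('side','side8')
E
```

```text
time_s: 10.6
tcp_pos: [0.4645, 0.1002, 0.0403]
ee_rot: [[-0.41, 0.882, -0.233], [0.765, 0.471, 0.44], [0.498, 0.002, -0.867]]
wrist_force: [-0.3, -0.6, -0.0]
gripper_width: 0.004
t 10.6 alb [-0.0015  0.1239  0.0403] F [-0.56 -0.4  -0.04] j [  10.8   28.5  -14.3  -32.9  -61.1 -142.8] w 0.0
toolz in album [ 0.001  0.498 -0.867] tooly [1.    0.002 0.002]
```

View pics/side8.png

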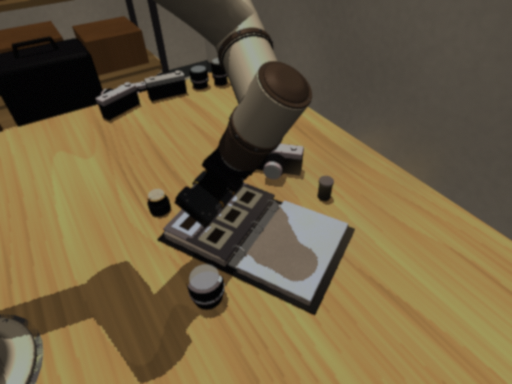

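```bash
python3 -m crank '[{"delta_rot":[0,0,0],"linear":[-0.0015,0,0.0026],"gripper":0},{"delta_rot":[0,0,0],"linear":[-0.001,0,0.0017],"gripper":0},{"delta_rot":[0,0,0],"linear":[0,0,0],"gripper":0}]';python3 -m crank '[{"delta_rot":[0,0,0],"linear":[-0.0008,0,0.0013],"gripper":0},{"delta_rot":[0,0,0],"linear":[0,0,0],"gripper":0}]'
```

```text
time_s: 11.02
tcp_pos: [0.4646, 0.1007, 0.0362]
ee_rot: [[-0.411, 0.882, -0.232], [0.764, 0.472, 0.44], [0.497, 0.004, -0.868]]
wrist_force: [0.2, 0.1, 0.2]
gripper_width: 0.005
time_s: 11.28
tcp_pos: [0.4647, 0.1007, 0.0347]
ee_rot: [[-0.411, 0.882, -0.232], [0.764, 0.472, 0.44], [0.497, 0.004, -0.868]]
wrist_force: [0.4, -0.0, 0.5]
gripper_width: 0.004
```

```bash
python3 -m crank '[{"delta_rot":[0,0,0],"linear":[-0.0008,0,0.0013],"gripper":0},{"delta_rot":[0,0,0],"linear":[0,0,0],"gripper":0}]';python3 -m crank '[{"delta_rot":[0,0,0],"linear":[-0.0005,0,0.0009],"gripper":0},{"delta_rot":[0,0,0],"linear":[0,0,0],"gripper":0}]'
```

```text
time_s: 11.52
tcp_pos: [0.4647, 0.1007, 0.0339]
ee_rot: [[-0.412, 0.881, -0.232], [0.763, 0.473, 0.44], [0.498, 0.004, -0.867]]
wrist_force: [-0.3, -0.3, 4.8]
gripper_width: 0.009
time_s: 11.78
tcp_pos: [0.4648, 0.1007, 0.0336]
ee_rot: [[-0.413, 0.881, -0.232], [0.763, 0.473, 0.44], [0.498, 0.005, -0.867]]
wrist_force: [-2.1, -0.4, 9.5]
gripper_width: -0.001
```

Force rises stiffly to 9.5 N, so the leaf is on its stop. Retreating straight up.

```bash
python3 -m crank '[{"delta_rot":[0,0,0],"linear":[0.002,0,-0.0035],"gripper":0},{"delta_rot":[0,0,0],"linear":[0.005,0,-0.0087],"gripper":0},{"delta_rot":[0,0,0],"linear":[0.01,0,-0.0173],"gripper":0},{"delta_rot":[0,0,0],"linear":[0.015,0,-0.026],"gripper":0},{"delta_rot":[0,0,0],"linear":[0.02,0,-0.035],"gripper":0},{"delta_rot":[0,0,0],"linear":[0.02,0,-0.035],"gripper":0},{"delta_rot":[0,0,0],"linear":[0.02,0,-0.035],"gripper":0},{"delta_rot":[0,0,0],"linear":[0,0,-0.04],"gripper":0},{"delta_rot":[0,0,0],"linear":[0,0,-0.04],"gripper":0},{"delta_rot":[0,0,0],"linear":[0,0,0],"gripper":0}]'
python3 - <<'E'
from h import *
st(); 
snap('side','side9');snap('top','top9');snap('wrist','wrist9')
E
```

```text
time_s: 13.02
tcp_pos: [0.484, 0.0641, 0.2904]
ee_rot: [[-0.414, 0.882, -0.224], [0.765, 0.471, 0.44], [0.494, 0.011, -0.87]]
wrist_force: [-0.5, -0.4, -0.3]
gripper_width: 0.004
t 13.03 alb [-0.0012  0.0829  0.2904] F [-0.61 -0.08 -0.26] j [   7.4   14.2    3.5  -27.7  -90.1 -156.5] w 0.0
toolz in album [ 0.009  0.494 -0.87 ] tooly [1.    0.002 0.011]
```

View pics/side9.png

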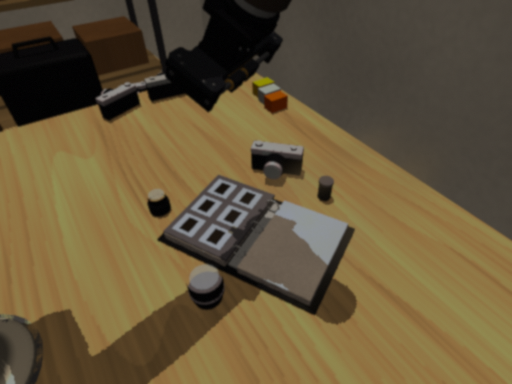

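View pics/top9.png

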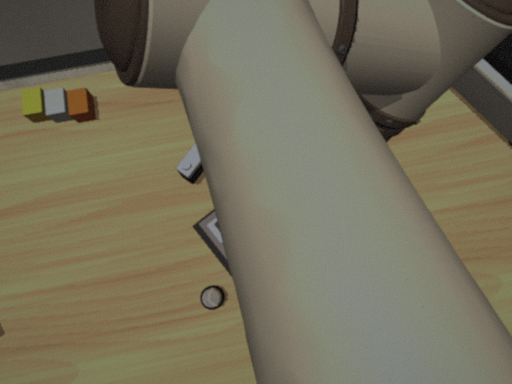

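View pics/wrist9.png

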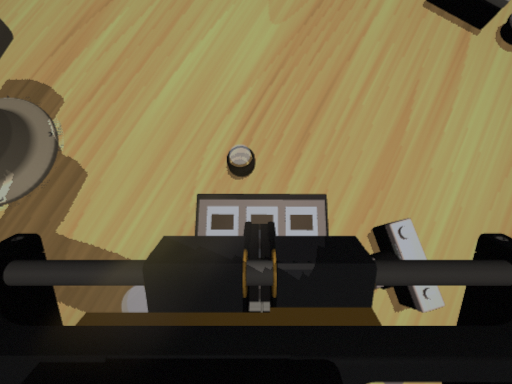

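The side view shows the leaf lying on the +y page. I'll check how flat it lies and compare the surroundings with the start.

Run:
```python
from h import *
s=load('side9');s0=load('side0')
im=s['img'].copy()
for n,(x0,y0,x1,y1) in dict(loupe=(140,182,178,222),lens=(180,258,230,314),camera=(244,135,310,184),coverR=(285,225,360,318),coverL=(155,170,235,265)).items():
    f=lambda c:cv2.Canny(cv2.GaussianBlur(c['img'][y0:y1,x0:x1],(0,0),1),40,100).astype(np.float32)
    g=lambda c:cv2.cvtColor(c['img'][y0:y1,x0:x1],cv2.COLOR_BGR2GRAY).astype(np.float32)
    print(n,'shift px',np.round(cv2.phaseCorrelate(f(s0),f(s))[0],2),np.round(cv2.phaseCorrelate(g(s0),g(s))[0],2))
big=cv2.resize(im[165:315,145:365],None,fx=3.6,fy=3.6,interpolation=cv2.INTER_CUBIC)
big=np.clip(big*1.5,0,255).astype(np.uint8)
for z,col in ((.029,(0,0,255)),(.045,(255,0,0))):
  for a in [(-.1,.16,z),(.1,.16,z)]:
    p=proj(s,wor(a)); q=((p-[145,165])*3.6+1.3).astype(int); cv2.circle(big,tuple(map(int,q)),4,col,1); print(a,p.round(1))
cv2.imwrite('pics/side9Z.png',big)
```

```text
loupe shift px [-0.01 -0.11] [-0.16 -0.07]
lens shift px [-0.15  0.  ] [0.3  0.08]
camera shift px [-0.04 -0.05] [-0.01 -0.01]
coverR shift px [0.68 0.52] [0.61 0.08]
coverL shift px [-0.13  0.03] [0.03 0.26]
(-0.1, 0.16, 0.029) [162.5 231.4]
(0.1, 0.16, 0.029) [217.7 174.4]
(-0.1, 0.16, 0.045) [160.9 226.1]
(0.1, 0.16, 0.045) [217.1 169.2]
```

View pics/side9Z.png

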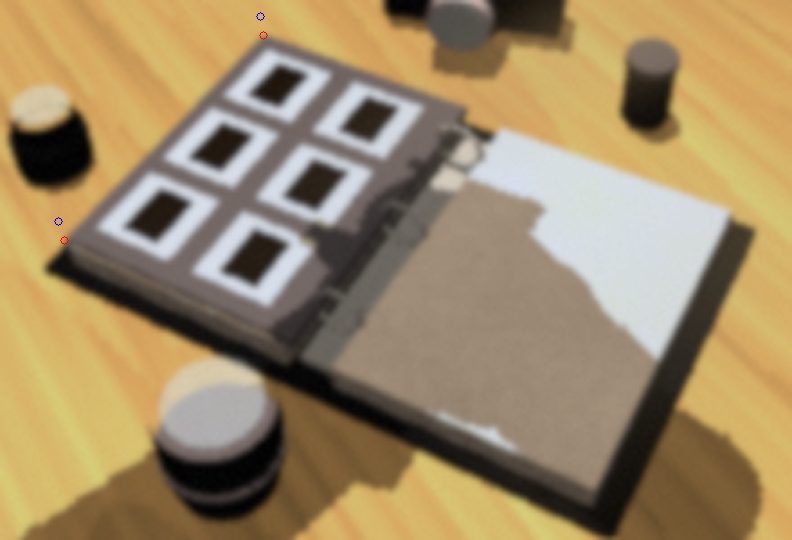

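The leaf corners in the enlarged view, (68,245) and (265,38), sit on the positions predicted for z = 29 mm, so the leaf is flat. The cover corners are unchanged from the start. Handing in.

Run:
```python
from h import *
print(workorder.finish_job())
```

```text
the job is handed in; nothing more can be done
None
```

The leaf has been turned over the spine and lies flat on the opposite page. I handed the job in after about 13 s of robot time, with the arm clear of everything. I slipped the closed fingertips, tilted 45°, under the free edge and carried the leaf round in a slow arc. I then pressed it onto its stop with about 9.5 N and withdrew upward.

- **Flatness:** in the side view, the turned leaf's outer corners match the positions predicted for lying flat (top at 29 mm) to within about 1.5 px.
- **Album:** its cover corners are at the same pixels as at the start. The automatic comparison gave under 0.3 px for the left side. It gave 0.5–0.7 px for the right side, which I put down to the leaf and changed shadows rather than movement.
- **Things around it:** the lens, loupe and camera shifted by no more than 0.3 px. I checked the film can only by eye, and it looks unchanged.
- **Not checked:** the arm blocked the last top view, so these checks rest on the side view, and I took no reading of the leaf angle itself. The highest wrist force I saw was about 10 N, read at the end of each move.

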